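Line up levelling feet by size on the order board

TASK

Stand the four green levelling feet upright on the black pads of the board, one to a pad and centred on it, in order of base size: the largest next to the steel end bar, then each next smaller one along the row, the smallest next to the round end peg. Leave them all standing there, let go and at rest.

Things in the scene. Friction and masses are not known exactly. Their poses are not given: they have to be found in the camera images.
- foot_a_mid (a point): The smallest levelling foot: a loose upright machine foot with a round green base 40 mm across and 10 mm thick, a steel nut on it (24 mm across flats, from 10 to 18 mm up) and a bare steel stud 16 mm in diameter from 18 to 66 mm up, the same on all four feet. It stands on its base; grip it by the stud. The point is its centre, on the stud axis 33 mm above its underside; z points up the stud.
- foot_b_mid (a point): The second smallest levelling foot: a loose upright machine foot with a round green base 54 mm across and 10 mm thick, a steel nut on it (24 mm across flats, from 10 to 18 mm up) and a bare steel stud 16 mm in diameter from 18 to 66 mm up, the same on all four feet. It stands on its base; grip it by the stud. The point is its centre, on the stud axis 33 mm above its underside; z points up the stud.
- foot_c_mid (a point): The second largest levelling foot: a loose upright machine foot with a round green base 68 mm across and 10 mm thick, a steel nut on it (24 mm across flats, from 10 to 18 mm up) and a bare steel stud 16 mm in diameter from 18 to 66 mm up, the same on all four feet. It stands on its base; grip it by the stud. The point is its centre, on the stud axis 33 mm above its underside; z points up the stud.
- foot_d_mid (a point): The largest levelling foot: a loose upright machine foot with a round green base 82 mm across and 10 mm thick, a steel nut on it (24 mm across flats, from 10 to 18 mm up) and a bare steel stud 16 mm in diameter from 18 to 66 mm up, the same on all four feet. It stands on its base; grip it by the stud. The point is its centre, on the stud axis 33 mm above its underside; z points up the stud.
- pad1: One of four identical fixed black round pads, 84 mm across and 3 mm thick with a small white centre dot, in a straight row at 90 mm spacing on a fixed plywood board 110 x 450 mm and 12 mm thick. The numbers do not tell the order along the row. Origin: centre of its underside, on the board; its top is 3 mm higher (15 mm above the table).
- pad2: One of four identical fixed black round pads, 84 mm across and 3 mm thick with a small white centre dot, in a straight row at 90 mm spacing on a fixed plywood board 110 x 450 mm and 12 mm thick. The numbers do not tell the order along the row. Origin: centre of its underside, on the board; its top is 3 mm higher (15 mm above the table).
- pad3: One of four identical fixed black round pads, 84 mm across and 3 mm thick with a small white centre dot, in a straight row at 90 mm spacing on a fixed plywood board 110 x 450 mm and 12 mm thick. The numbers do not tell the order along the row. Origin: centre of its underside, on the board; its top is 3 mm higher (15 mm above the table).
- pad4: One of four identical fixed black round pads, 84 mm across and 3 mm thick with a small white centre dot, in a straight row at 90 mm spacing on a fixed plywood board 110 x 450 mm and 12 mm thick. The numbers do not tell the order along the row. Origin: centre of its underside, on the board; its top is 3 mm higher (15 mm above the table).
- end_bar: The steel end bar: fixed crosswise on the board at one end of the row (either end), 110 mm across the row, 18 mm thick along it, 30 mm high. Origin: centre of its underside, on the row line, 65 mm from the centre of the nearest pad.
- end_peg: The round end peg: fixed at the other end of the row, steel, 20 mm in diameter, 20 mm high. Origin: centre of its underside, on the row line, 65 mm from the centre of the nearest pad.
There are look-alikes about, which are no part of the job. Leave any pink look-alike of the part that bears foot_c_mid alone.

How it is judged:
By the outcome, as a careful person would: the job done as asked, in the order asked, and still so for the second after the job is handed in, with the robot touching nothing.
It also fails if it takes over 93 s, if anything falls off the work surface, if the arm or the gripper's body presses on something with over 40 N, if the wrist force passes 120 N, or if a joint passes its speed limit or range.

ROBOT

A 6-joint arm with a two-finger parallel gripper is mounted at the origin on the work surface. World frame = base frame: x ahead of the robot, y to its left, z up, the work surface at z = 0. Lengths are in m, angles in rad, forces in N, time in s.
With the tool pointing down it reaches from about 0.35 to 0.975 m from the base axis. Payload 4.9 kg.
Tool frame: the origin (TCP) lies between the finger pads; the fingertips stand 14 mm ahead of it and the grasp point (between the pads) lies 5 mm behind it (manip.tcp_to_tips is the distance from the TCP to the fingertips, in m); z points along the fingers, y is the line along which they close (so a half turn about z gives the same grasp; the last joint's range is limited). The gripper opens to 85 mm and grips with 20 to 120 N. Pads are 22 mm wide; open, the fingers measure 114 mm over their backs; the gripper's body (76 mm by 85 mm) begins 54 mm behind the grasp point. The pads swing forward as they close: fully open they stand 13 mm farther back than shut.
Start: joints at [1.206, 0.053, 1.613, -0, 1.476, -0.119], TCP at [0.152, 0.606, 0.245] pointing down, gripper open.
Joint ranges: [-3.01, 3.01], [-1.01, 2.22], [0.06, 2.58], [-1.02, 4.17], [0.09, 2.62], [-3.14, 3.14]. Speed limits (rad/s): [2.57, 2.57, 3.14, 3.14, 3.14, 3.14].

INTERFACE

Orientations are given as a unit quaternion [w, x, y, z].
In Python, from plant import manip gives the robot as it stands.
- The arm moves only by the tool servo_tool, never from a script. Its argument "moves" is a list that holds one entry, the list of rows, each a list of 7 numbers: the shift along the tool's x, y, z in mm, then the turn, a rotation vector about the tool's x, y, z in degrees, then the finger opening in mm, from 0 to 85.4. In form: [[[x, y, z, ax, ay, az, fingers], ...]]. A call has 1 to 12 rows; each row shifts and turns the commanded pose from where the row before left it, along the tool's axes as they then stand; what a row does not reach is not made up. A row lasts 1/8 s, in which the tool goes at most 62.5 mm and 10.7 degrees, less where a joint would pass 70% of its speed; a pose out of reach is approached as far as the arm can. A call with a gripper value outside its range is refused whole. The fingers move at their own pace and stop on an object; the grip force is fixed at half the most. Time passes only in rows, so rows that do not move let the fingers close. It gives the time, the measured TCP pose, the force, the opening and the grip force at its end, in the units of the state.
- manip.state(): the state, without advancing time (a new reading comes with each control period).
- manip.grab_frame(name): name is "scene" or "top" or "wrist"; returns a dict with "image" (480x640x3 uint8, blue, green, red), "mtx" (3x3 intrinsics, pixels), "eye" and "rotation" of the camera in the world. Camera axes: x right, y down, z forward; pixel columns grow to the right and rows downward; lengths in m; the calibration is good to about 2 mm. A picture is of the moment at which its call begins. There is no depth.
- manip.job_done(): hands the job in; it is judged then, once.
The state is a dict: "time": time; "joint_pos": joint angles; "joint_vel": joint speeds; "joint_efforts": joint torques, N m; "tool_pos": TCP position; "tool_rot": TCP orientation; "contact_force": force on the tool from outside, world axes, zero at the start; "ft_torque": the same for the moment, N m; "gripper_width": opening from 0.0 (shut) to 1.0 (fully open); "grasp_force": force on a finger pad.
Only numpy, scipy, OpenCV 4.12 (cv2) and the standard library are available. Lean on these libraries where they do the work, as an engineer would, in place of code of your own. Each camera call takes 0.05 s, during which the arm holds its last target. There are 200 camera calls.

## Working session

There is one attempt and no reset: what is moved stays moved. The work goes in short steps, Python scripts to look and compute and a tool call to move; the robot and the scene stay as the last step left them, time stands still between calls to the robot, and variables do not carry over. Pictures are saved under pics/ and viewed, at most 14 in all, crops included, and the job is handed in when it is done.

Besides the shell and the picture viewer there is one more tool, called after "Request:" as name([rows], argument=value, ...), one row to a line, values as JSON. servo_tool: Moves the arm, as the interface text tells. Its arguments: {"type":"object","properties":{"moves":{"type":"array"}},"required":["moves"]}

```bash
mkdir -p pics; ls
python3 - <<'E'
from plant import manip
import cv2
for n in("scene","top"):
    f=manip.grab_frame(n);cv2.imwrite(f"pics/{n}0.png",f["image"]);print(n,f["mtx"],f["eye"],f["rotation"])
print(manip.state(),manip.tcp_to_tips)
E
```

```text
pics
scene [[438.26070323   0.         322.58169731]
 [  0.         438.26070323 235.71348978]
 [  0.           0.           1.        ]] [ 0.9752217  -0.23502174  0.57473746] [-0.32385251  0.76848353  0.5054957  -0.22141977]
top [[472.14439587   0.         318.46891048]
 [  0.         472.14439587 245.73948901]
 [  0.           0.           1.        ]] [ 0.34312974 -0.05078208  0.97552373] [-0.05129391  0.70999552 -0.70052093  0.05045516]
{'time': 0.1, 'joint_pos': array([ 1.20604068e+00,  5.33014850e-02,  1.61414446e+00,  3.79585769e-05,
        1.47600643e+00, -1.18984428e-01]), 'joint_vel': array([ 0.00124079, -0.00176476, -0.00407585,  0.00267416,  0.00045144,
       -0.00173624]), 'joint_efforts': array([-9.61564729e-04, -3.94908857e+01, -3.71360028e+01, -1.79966896e-04,
        4.00759396e-03,  2.78465230e-06]), 'tool_pos': array([0.15185416, 0.60572221, 0.24418664]), 'tool_rot': array([-2.41061592e-04,  1.22578312e-01,  9.92458408e-01, -8.98269534e-04]), 'contact_force': array([-0.07025148,  0.06685918,  0.1101236 ]), 'ft_torque': array([ 0.00343639, -0.01296332,  0.0385797 ]), 'grasp_force': 0.0, 'gripper_width': 0.99533468894768} 0.014
```

View pics/top0.png

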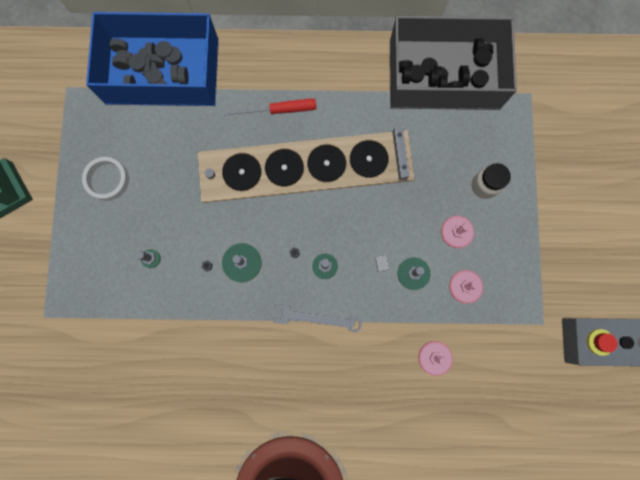

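View pics/scene0.png

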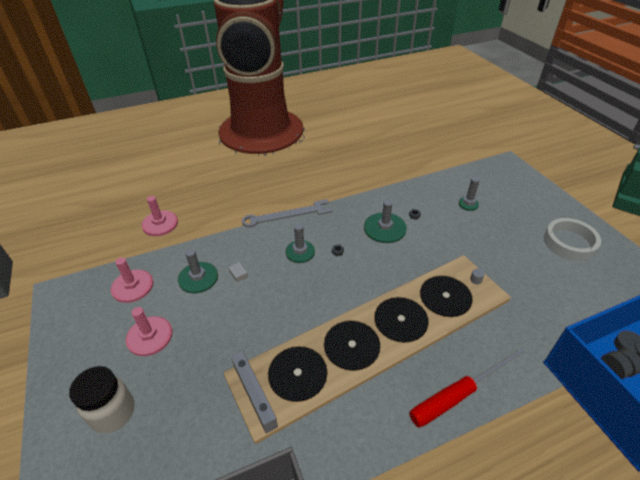

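Top view: green feet are at about (150,259) smallest, (241,262) largest, (325,266) second smallest and (414,273) second largest. The dots are at (242,172), (284,167), (327,163) and (369,159). The bar is on the right at (403,155) and the peg on the left at (210,174). Look-alikes are the pink feet at (458,231), (466,287) and (435,358), plus loose black nuts at (207,266) and (295,253). I'm choosing the green ones only.

```bash
cat > h.py <<'E'
import numpy as np,cv2
from scipy.spatial.transform import Rotation as R
from scipy.optimize import fsolve
def rot(f): return R.from_quat(np.asarray(f["rotation"]),scalar_first=True).as_matrix()
def proj(f,P):
    c=(np.atleast_2d(P)-f["eye"])@rot(f); return (c@np.array(f["mtx"]).T)[:,:2]/c[:,2:]
def ray(f,uv,z):
    d=rot(f)@np.linalg.solve(f["mtx"],[uv[0],uv[1],1]); return f["eye"]+d*(z-f["eye"][2])/d[2]
def cen(p):
    m=cv2.moments(cv2.convexHull(np.float32(p).reshape(-1,1,2))); return np.array([m["m10"]/m["m00"],m["m01"]/m["m00"]]),m["m00"]
T=np.linspace(0,2*np.pi,60,endpoint=False)
def cyl(x,y,r,z0,z1): return np.array([[x+r*np.cos(t),y+r*np.sin(t),z] for z in(z0,z1) for t in T])
def fit(f,pts,r,z0,z1):
    c,a=cen(pts); g=ray(f,c,(z0+z1)/2)[:2]
    s=fsolve(lambda q:cen(proj(f,cyl(*q,r,z0,z1)))[0]-c,g,epsfcn=1e-4)
    return s,a/cen(proj(f,cyl(*s,r,z0,z1)))[1]
def blobs(mask,lo,hi):
    n,l,s,_=cv2.connectedComponentsWithStats(mask.astype(np.uint8),connectivity=8)
    return [np.argwhere(l==i)[:,::-1] for i in range(1,n) if lo<s[i,4]<hi]
def green(f):
    h=cv2.cvtColor(f["image"],cv2.COLOR_BGR2HSV); return (h[...,0]>60)&(h[...,0]<90)&(h[...,1]>90)
E
cat > m.py <<'E'
from h import *; from plant import manip
import sys
for n in("top","scene"):
    f=manip.grab_frame(n); print(n)
    for b in blobs(green(f),60,3000):
        c=cen(b)[0]; g=ray(f,c,.005)
        if not(.2<g[0]<.75 and abs(g[1])<.45): continue
        k=min([fit(f,b,r/1000,0.0,.01)+(r,) for r in(20,27,34,41)],key=lambda k:abs(np.log(k[1])))
        print("foot r",k[2],c.round(),k[0].round(4),"area",round(k[1],2),"reach",np.hypot(*k[0]).round(3))
    v=f["image"].max(2)
    for b in blobs(v<45,500,4000):
        c=cen(b)[0]; k=fit(f,b,.042,.012,.015)
        if .85<k[1]<1.15: print("pad",c.round(),k[0].round(4),round(k[1],2))
E
python3 m.py
python3 - <<'E'
import cv2
i=cv2.imread('pics/top0.png')[225:300,120:440];cv2.imwrite('pics/crop.png',cv2.resize(i,None,fx=2.5,fy=2.5))
E
```

```text
top
foot r 34 [241. 262.] [0.4469 0.1105] area 1.15 reach 0.46
foot r 20 [325. 266.] [ 0.4419 -0.0621] area 1.27 reach 0.446
foot r 27 [414. 273.] [ 0.4293 -0.245 ] area 1.19 reach 0.494
scene
foot r 20 [468. 204.] [0.4585 0.2951] area 0.52 reach 0.545
foot r 34 [385. 227.] [0.4513 0.1086] area 1.15 reach 0.464
foot r 20 [300. 251.] [ 0.4466 -0.0635] area 1.24 reach 0.451
foot r 27 [198. 277.] [ 0.4333 -0.246 ] area 1.23 reach 0.498
pad [446. 296.] [0.6413 0.1145] 0.86
pad [401. 319.] [0.652  0.0253] 0.88
pad [352. 345.] [ 0.6626 -0.0639] 0.88
pad [297. 374.] [ 0.6734 -0.1531] 0.89
```

View pics/crop.png

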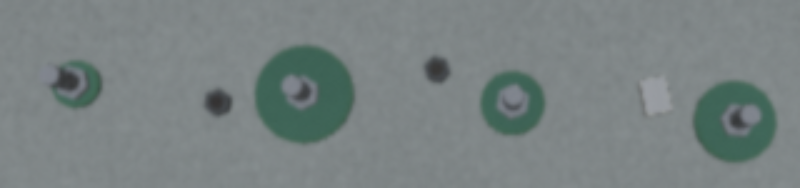

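The crop confirms four green feet with diameters of about 19, 40, 26 and 33 px, which match 40/82/54/68 mm. My mask is too tight, so I'll loosen it and add the pads in the top view.

```bash
sed -i 's/return (h\[...,0\].*/return (h[...,0]>55)\&(h[...,0]<95)\&(h[...,1]>65)/' h.py; sed -i 's/v<45/v<60/; s/b in blobs(green(f),60,3000)/b in blobs(green(f),40,3000)/' m.py; python3 m.py
python3 - <<'E'
from h import *; from plant import manip
f=manip.grab_frame("top")
h=cv2.cvtColor(f["image"],cv2.COLOR_BGR2HSV)
print(h[259,144:160,:2].tolist(), h[150:155,340:345,2].tolist(), h[172,225:262,2].tolist())
for n in("top","scene"):
    f=manip.grab_frame(n);g=f["image"].min(2)
    P=[(242,172),(284,167),(327,163),(369,159)] if n=="top" else [(446,296),(401,319),(352,345),(297,374)]
    for u,v in P:
        w=g[v-5:v+6,u-5:u+6].astype(float);w=np.clip(w-80,0,None);yy,xx=np.mgrid[-5:6,-5:6]
        c=(u+(w*xx).sum()/w.sum(),v+(w*yy).sum()/w.sum()); print(n,"dot",np.round(c,1),ray(f,c,.015)[:2].round(4))
E
```

```text
top
foot r 41 [241. 262.] [0.4471 0.1103] area 0.88 reach 0.461
foot r 20 [151. 259.] [0.4519 0.2966] area 0.62 reach 0.541
foot r 27 [325. 266.] [ 0.4423 -0.062 ] area 0.81 reach 0.447
foot r 34 [414. 273.] [ 0.4295 -0.2452] area 0.85 reach 0.495
pad [326. 163.] [ 0.6603 -0.0629] 0.85
pad [241. 171.] [0.6387 0.1158] 0.85
scene
foot r 20 [468. 204.] [0.4591 0.2953] area 0.62 reach 0.546
foot r 41 [385. 227.] [0.4511 0.1087] area 0.85 reach 0.464
foot r 27 [300. 251.] [ 0.4459 -0.063 ] area 0.79 reach 0.45
foot r 34 [198. 277.] [ 0.4327 -0.246 ] area 0.84 reach 0.498
pad [446. 296.] [0.6413 0.1146] 0.89
pad [401. 319.] [0.6519 0.0253] 0.89
pad [352. 345.] [ 0.6626 -0.0639] 0.9
pad [297. 374.] [ 0.6732 -0.1532] 0.91
[[105, 16], [102, 20], [102, 19], [100, 12], [90, 9], [110, 13], [110, 20], [107, 21], [110, 23], [108, 24], [107, 22], [84, 45], [79, 89], [78, 96], [75, 94], [74, 83]] [[86, 131, 162, 172, 175], [48, 87, 132, 162, 172], [36, 48, 90, 139, 168], [33, 34, 56, 111, 159], [34, 32, 38, 81, 136]] [33, 33, 33, 33, 35, 34, 35, 34, 34, 34, 34, 35, 37, 71, 133, 177, 188, 183, 159, 96, 39, 32, 34, 33, 33, 34, 32, 33, 32, 32, 33, 33, 32, 33, 32, 49, 108]
top dot [241.3 171.2] [0.6388 0.1158]
top dot [283.8 166.7] [0.6496 0.0267]
top dot [326.3 162.4] [ 0.6602 -0.0629]
top dot [368.7 157.9] [ 0.6713 -0.1522]
scene dot [445.7 294.4] [0.6411 0.1147]
scene dot [400.8 317.7] [0.6516 0.0255]
scene dot [351.6 343.3] [ 0.6624 -0.0637]
scene dot [297.2 371.6] [ 0.6732 -0.1531]h.py:15: RuntimeWarning: The iteration is not making good progress, as measured by the 
 improvement from the last ten iterations.
  s=fsolve(lambda q:cen(proj(f,cyl(*q,r,z0,z1)))[0]-c,g,epsfcn=1e-4)
```

Request:
servo_tool([
  [[0,0,0,0,0,-7.04,50],[0,0,0,0,0,-7.04,50],[-38,-39,0,0,0,0,50],[-38,-39,0,0,0,0,50],[-38,-39,0,0,0,0,50],[-38,-39,0,0,0,0,50],[-38,-39,0,0,0,0,50],[-38,-39,0,0,0,0,50],[-38,-39,0,0,0,0,50],[-38,-37,0,0,0,0,50],[0,0,0,0,0,0,50],[0,0,0,0,0,0,50]],
])

```text
time: 1.95
tool_pos: [0.4558, 0.2964, 0.2453]
tool_rot: [-0.0, 0.0, 1.0, 0.0]
contact_force: [0.4, 0.2, -0.0]
gripper_width: 0.588
grasp_force: 0.0
```

Run:
```python
from h import *; from plant import manip
s=manip.state();print(s["time"],s["tool_pos"],s["tool_rot"],s["gripper_width"])
f=manip.grab_frame("wrist");cv2.imwrite("pics/w1.png",f["image"]);print(f["mtx"],f["eye"],rot(f))
for b in blobs(green(f),100,90000): print(cen(b)[0],len(b),fit(f,b,.02,0,.01))
```

```text
1.95 [0.45580031 0.29635287 0.24525255] [-2.54916947e-04  2.13745353e-04  9.99999930e-01  1.73058678e-04] 0.5877550333735846
[[379.70995983   0.         328.09028953]
 [  0.         379.70995983 239.4062629 ]
 [  0.           0.           1.        ]] [0.37185227 0.2960306  0.37391376] [[ 9.15033770e-04  9.46692855e-01  3.22136308e-01]
 [ 9.99999581e-01 -8.75096853e-04 -2.68785127e-04]
 [ 2.74435109e-05  3.22136419e-01 -9.46693259e-01]]
[137.61101401 189.81357128] 4446 (array([0.44596821, 0.10914585]), 3.6024926890960525)
[329.79779568 196.03589091] 584 (array([0.45215103, 0.29764756]), 0.8707475181977379)
[611.57639478 329.0063309 ] 5898 (array([0.60341968, 0.61189566]), 5.02274217265512)
```

View pics/w1.png

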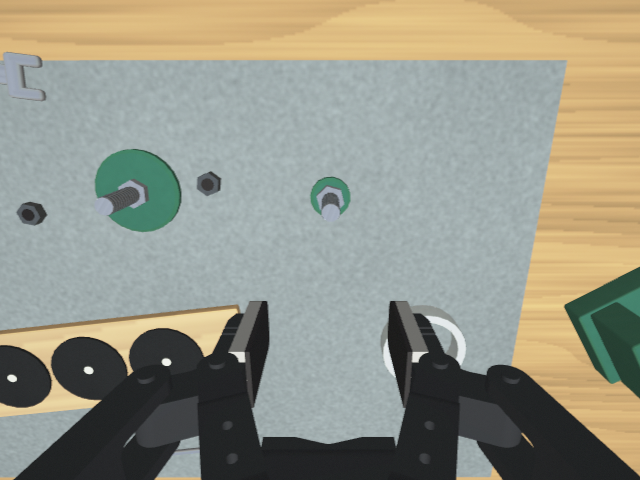

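The wrist view shows the small foot at (330,196) between the open fingers' line, with the large foot at (138,190). I'll go lower and look again.

Request:
servo_tool([
  [[2,1,40,0,0,0,50],[0,0,40,0,0,0,50],[0,0,35,0,0,0,50],[0,0,0,0,0,0,50]],
])

```text
time: 2.5
tool_pos: [0.4508, 0.2972, 0.1269]
tool_rot: [-0.003, -0.001, 1.0, -0.001]
contact_force: [0.3, 0.6, -0.4]
gripper_width: 0.585
grasp_force: 0.0
```

```bash
cat > w.py <<'E'
from h import *; from plant import manip
import sys
r=float(sys.argv[1])/1000; z0=float(sys.argv[2])/1000 if len(sys.argv)>2 else 0
s=manip.state();print(round(s["time"],2),s["tool_pos"].round(4),s["gripper_width"].round(3),s["contact_force"].round(1))
f=manip.grab_frame("wrist");cv2.imwrite("pics/w%.0f.png"%(s["time"]*100),f["image"])
for b in blobs(green(f),300,90000):
    c,rr=cv2.minEnclosingCircle(np.float32(b)); g=ray(f,c,z0+.01)
    if np.hypot(*(g-s["tool_pos"])[:2])>.06: continue
    print("pix",np.round(c),rr,"ray circ",g[:2].round(4),"hull",fit(f,b,r,z0,z0+.01))
    w=np.array([ray(f,p,z0+.01)[:2] for p in b]); (C,q)=cv2.minEnclosingCircle(np.float32(w)); print("world circ",np.round(C,4),round(q,4))
g=f["image"].min(2)
for b in blobs(g>150,8,400):
    p=ray(f,cen(b)[0],.015) if len(b)>8 else None
    if p is not None and .6<p[0]<.7 and abs(p[1])<.2: print("dot?",cen(b)[0].round(),len(b),p[:2].round(4))
E
python3 w.py 20
```

```text
Traceback (most recent call last):
  File "w.py", line 4, in <module>
    s=manip.state();print(round(s["time"],2),s["tool_pos"].round(4),s["gripper_width"].round(3),s["contact_force"].round(1))
                                                                    ^^^^^^^^^^^^^^^^^^^^^^^^
AttributeError: 'float' object has no attribute 'round'
```

```bash
sed -i 's/s\["gripper_width"\].round(3)/round(s["gripper_width"],3)/' w.py; python3 w.py 20; ls pics
```

```text
2.5 [0.4508 0.2972 0.1269] 0.585 [ 0.3  0.6 -0.4]
pix [330. 241.] 28.515182495117188 ray circ [0.451  0.2978] hull (array([0.4519593 , 0.29774169]), 0.8694610523198087)
world circ [0.4511 0.2977] 0.0202
dot? [196. 440.] 20 [0.6201 0.189 ]
dot? [ 48. 444.] 22 [0.6248 0.0676]
dot? [181. 470.] 348 [0.653  0.1727]
dot? [196. 462.] 25 [0.6435 0.1869]
dot? [  4. 467.] 74 [0.6502 0.0249]
crop.png
scene0.png
top0.png
w1.png
w250.png
```

View pics/w250.png

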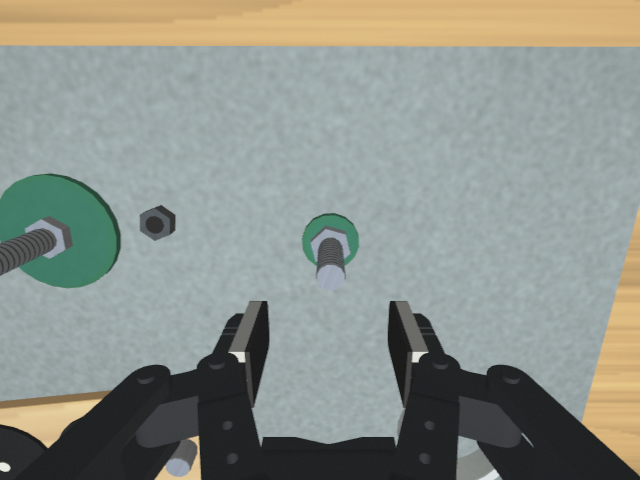

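Request:
servo_tool([
  [[0,0,20,0,0,0,50],[0,0,0,0,0,0,50],[0,0,0,0,0,0,50]],
])

```text
time: 2.92
tool_pos: [0.4544, 0.2974, 0.1109]
tool_rot: [0.0, 0.0, 1.0, 0.0]
contact_force: [0.8, -0.2, 0.3]
gripper_width: 0.588
grasp_force: 0.0
```

Request:
servo_tool([
  [[2.7,0.3,0,0,0,0,50],[0,0,30,0,0,0,50],[0,0,30,0,0,0,50],[0,0,6,0,0,0,50],[0,0,0,0,0,0,50],[0,0,0,0,0,0,8],[0,0,0,0,0,0,8],[0,0,0,0,0,0,8],[0,0,0,0,0,0,8],[0,0,0,0,0,0,8]],
])

```text
time: 4.18
tool_pos: [0.4524, 0.2981, 0.0458]
tool_rot: [0.001, -0.0, 1.0, 0.001]
contact_force: [-0.7, 0.6, 5.8]
gripper_width: 0.169
grasp_force: 58.4
```

Request:
servo_tool([
  [[0,0,-20,0,0,0,8],[0,0,-40,0,0,0,8],[0,0,-40,0,0,0,8],[-20,-20,0,0,0,0,8],[-36,-35,0,0,0,0,8],[-38,-37,0,0,0,0,8],[-38,-37,0,0,0,0,8],[-36,-34,0,0,0,0,8],[-20,-20,0,0,0,0,8],[0,0,0,0,0,0,8],[0,0,0,0,0,0,8]],
])

```text
time: 5.55
tool_pos: [0.6385, 0.1149, 0.1436]
tool_rot: [-0.001, -0.0, 1.0, 0.0]
contact_force: [-0.6, -0.2, -0.7]
gripper_width: 0.171
grasp_force: 58.5
```

```bash
python3 w.py 20 100; ls -t pics|head -1
```

```text
5.55 [0.6385 0.1149 0.1436] 0.171 [-0.6 -0.2 -0.7]
pix [328. 289.] 40.4985237121582 ray circ [0.6346 0.1147] hull (array([0.63258145, 0.11463414]), 0.6602343744537379)
world circ [0.6342 0.1145] 0.0197
dot? [328. 235.] 158 [0.6385 0.1144]
dot? [204. 249.] 155 [0.6493 0.025 ]
dot? [ 83. 263.] 148 [ 0.6601 -0.0647]
w555.png
```

View pics/w555.png

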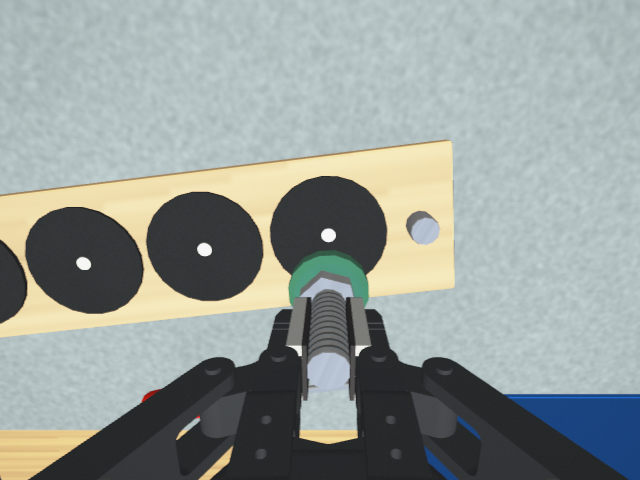

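Request:
servo_tool([
  [[0,0,30,0,0,0,8],[0,0,30,0,0,0,8],[0,0,15,0,0,0,8],[0,0,0,0,0,0,8],[0,0,0,0,0,0,8]],
])

```text
time: 6.22
tool_pos: [0.6402, 0.1148, 0.0708]
tool_rot: [0.001, -0.0, 1.0, 0.0]
contact_force: [-0.0, -0.5, 0.3]
gripper_width: 0.171
grasp_force: 58.5
```

Request:
servo_tool([
  [[0,0,6,0,0,0,8],[0,0,3.5,0,0,0,8],[0,0,0,0,0,0,8],[0,0,0,0,0,0,8],[0,0,0,0,0,0,40],[0,0,0,0,0,0,40],[0,0,0,0,0,0,40],[0,0,-30,0,0,0,50],[0,0,-40,0,0,0,50],[0,0,-10,0,0,0,50],[0,0,0,0,0,0,50],[0,0,0,0,0,0,50]],
])

```text
time: 7.72
tool_pos: [0.6381, 0.1144, 0.1375]
tool_rot: [-0.002, 0.0, 1.0, -0.0]
contact_force: [0.5, 0.2, -0.8]
gripper_width: 0.588
grasp_force: 0.0
```

```bash
python3 w.py 20 15; ls -t pics|head -1
cat > p.py <<'E'
# placed feet vs pad centres, top/scene/wrist: black ring centre vs green centre
from h import *; from plant import manip
for n in("top","scene"):
    f=manip.grab_frame(n)
    for b in blobs(green(f),40,3000):
        c=cen(b)[0]; g=ray(f,c,.02)
        if .6<g[0]<.72 and abs(g[1])<.25:
            w=np.array([ray(f,p,.025)[:2] for p in b]);C,q=cv2.minEnclosingCircle(np.float32(w)); print(n,"placed",np.round(C,4),round(q,4))
E
python3 p.py
```

```text
7.72 [0.6381 0.1144 0.1375] 0.588 [ 0.5  0.2 -0.8]
pix [328. 243.] 29.503767013549805 ray circ [0.6384 0.1141] hull (array([0.63938338, 0.11413275]), 0.9031714603012766)
world circ [0.6387 0.1146] 0.0206
dot? [202. 253.] 158 [0.6494 0.0248]
dot? [ 79. 267.] 153 [ 0.6602 -0.0647]
w772.png
top placed [0.6393 0.1122] 0.0209
scene placed [0.6474 0.1103] 0.0241
```

Request:
servo_tool([
  [[40,-2,0,0,0,0,50],[55,-2,0,0,0,0,50],[55,-1,0,0,0,0,50],[42,0,0,0,0,0,50],[0,0,0,0,0,0,50],[0,0,0,0,0,0,50],[0,0,0,0,0,0,50]],
])

```text
time: 8.75
tool_pos: [0.4485, 0.1094, 0.1402]
tool_rot: [0.0, 0.0, 1.0, 0.0]
contact_force: [0.3, 0.9, -0.7]
gripper_width: 0.588
grasp_force: 0.0
```

```bash
python3 w.py 41 0
```

```text
8.75 [0.4485 0.1094 0.1402] 0.588 [ 0.3  0.9 -0.7]
pix [328. 228.] 56.228084564208984 ray circ [0.4446 0.1089] hull (array([0.44677767, 0.10885183]), 0.9494757039602638)
world circ [0.4459 0.1088] 0.0409
dot? [ 51. 422.] 18 [ 0.614  -0.1255]
dot? [280. 432.] 111 [0.6246 0.0681]
dot? [183. 458.] 14 [ 0.6538 -0.0187]
dot? [188. 474.] 186 [ 0.6723 -0.0169]
```

Request:
servo_tool([
  [[1.3,-0.2,30,0,0,0,50],[0,0,40,0,0,0,50],[0,0,24,0,0,0,50],[0,0,0,0,0,0,50],[0,0,0,0,0,0,8],[0,0,0,0,0,0,8],[0,0,0,0,0,0,8],[0,0,0,0,0,0,8],[0,0,0,0,0,0,8]],
])

```text
time: 9.93
tool_pos: [0.4476, 0.1094, 0.0476]
tool_rot: [0.002, 0.0, 1.0, 0.0]
contact_force: [-0.8, -1.2, 6.4]
gripper_width: 0.166
grasp_force: 58.4
```

Request:
servo_tool([
  [[0,0,-20,0,0,0,8],[0,0,-40,0,0,0,8],[0,0,-40,0,0,0,8],[-18,-21,0,0,0,0,8],[-30,-35,0,0,0,0,8],[-35,-41,0,0,0,0,8],[-35,-41,0,0,0,0,8],[-35,-41,0,0,0,0,8],[-35,-41,0,0,0,0,8],[-27,-30,0,0,0,0,8],[-10,-13,0,0,0,0,8],[0,0,0,0,0,0,8]],
])

```text
time: 11.42
tool_pos: [0.6706, -0.1539, 0.145]
tool_rot: [-0.001, 0.0, 1.0, 0.0]
contact_force: [-0.8, 0.1, -2.5]
gripper_width: 0.17
grasp_force: 58.6
```

Request:
servo_tool([
  [[0,0,0,0,0,0,8],[0,0,0,0,0,0,8]],
])

```text
time: 11.68
tool_pos: [0.6703, -0.1525, 0.1458]
tool_rot: [-0.0, -0.001, 1.0, 0.0]
contact_force: [0.6, 0.8, -1.6]
gripper_width: 0.164
grasp_force: 58.6
```

```bash
python3 w.py 41 100; ls -t pics|head -1
```

```text
11.68 [ 0.6703 -0.1525  0.1458] 0.164 [ 0.6  0.8 -1.6]
pix [328. 282.] 82.70613861083984 ray circ [ 0.664  -0.1528] hull (array([ 0.66453903, -0.15286547]), 0.8221706353447041)
world circ [ 0.6664 -0.1529] 0.0403
dot? [583. 205.] 171 [0.6494 0.0253]
dot? [453. 220.] 164 [ 0.6603 -0.0642]
w1168.png
```

Request:
servo_tool([
  [[-2.4,-0.8,30,0,0,0,8],[0,0,30,0,0,0,8],[0,0,10,0,0,0,8],[0,0,0,0,0,0,8],[0,0,0,0,0,0,8],[0,0,0,0,0,0,8]],
])

```text
time: 12.48
tool_pos: [0.6744, -0.1549, 0.0777]
tool_rot: [0.001, 0.0, 1.0, -0.0]
contact_force: [-0.1, 0.2, -0.9]
gripper_width: 0.166
grasp_force: 58.6
```

Request:
servo_tool([
  [[1.7,1.5,4,0,0,0,8],[0,0,0,0,0,0,8],[0,0,0,0,0,0,8],[0,0,0,0,0,0,8]],
])

```text
time: 12.98
tool_pos: [0.6718, -0.1531, 0.0719]
tool_rot: [0.0, 0.0, 1.0, -0.0]
contact_force: [-0.2, -0.4, -2.0]
gripper_width: 0.168
grasp_force: 58.6
```

Request:
servo_tool([
  [[0,0,3,0,0,0,8],[0,0,3,0,0,0,8],[0,0,3,0,0,0,8],[0,0,0,0,0,0,8],[0,0,0,0,0,0,8]],
])

```text
time: 13.6
tool_pos: [0.6718, -0.1531, 0.0628]
tool_rot: [0.0, 0.0, 1.0, -0.0]
contact_force: [-0.6, 0.1, -0.9]
gripper_width: 0.172
grasp_force: 59.0
```

Request:
servo_tool([
  [[-0.9,0,0,0,0,0,8],[0,0,1,0,0,0,8],[0,0,0,0,0,0,8],[0,0,0,0,0,0,8],[0,0,0,0,0,0,40],[0,0,0,0,0,0,40],[0,0,0,0,0,0,40],[0,0,-30,0,0,0,50],[0,0,-40,0,0,0,50],[0,0,-10,0,0,0,50],[0,0,0,0,0,0,50],[0,0,0,0,0,0,50]],
])

```text
time: 15.1
tool_pos: [0.6715, -0.1527, 0.1394]
tool_rot: [-0.002, 0.0, 1.0, 0.001]
contact_force: [-0.7, 0.7, -0.0]
gripper_width: 0.583
grasp_force: 0.0
```

```bash
python3 w.py 41 15; ls -t pics|head -1
```

```text
15.1 [ 0.6715 -0.1527  0.1394] 0.583 [-0.7  0.7 -0. ]
pix [327. 237.] 59.34492874145508 ray circ [ 0.6685 -0.1535] hull (array([ 0.67152962, -0.15358055]), 0.9490406558412671)
world circ [ 0.6707 -0.1536] 0.0408
dot? [589. 206.] 175 [0.6494 0.0254]
dot? [456. 222.] 167 [ 0.6603 -0.0642]
w1510.pngTraceback (most recent call last):
  File "w.py", line 13, in <module>
    p=ray(f,cen(b)[0],.015) if len(b)>8 else None
            ~~~^^^
  File "h.py", line 10, in cen
    m=cv2.moments(cv2.convexHull(np.float32(p).reshape(-1,1,2))); return np.array([m["m10"]/m["m00"],m["m01"]/m["m00"]]),m["m00"]
                                                                                   ~~~~~~~~^~~~~~~~~
ZeroDivisionError: float division by zero
```

Request:
servo_tool([
  [[30,-11,0,0,0,0,50],[50,-19,0,0,0,0,50],[52,-20,0,0,0,0,50],[52,-20,0,0,0,0,50],[40,-15,0,0,0,0,50],[18,-7,0,0,0,0,50],[0,0,0,0,0,0,50],[0,0,0,0,0,0,50],[0,0,0,0,0,0,50],[0,0,0,0,0,0,50]],
])

```text
time: 16.4
tool_pos: [0.4313, -0.2447, 0.1418]
tool_rot: [-0.0, -0.001, 1.0, 0.0]
contact_force: [-0.4, 0.2, -0.4]
gripper_width: 0.584
grasp_force: 0.0
```

```bash
sed -i 's/blobs(g>150,8,400)/blobs(g>150,60,400)/' w.py; python3 w.py 34 0; ls -t pics|head -1
```

```text
16.4 [ 0.4313 -0.2447  0.1418] 0.584 [-0.4  0.2 -0.4]
pix [326. 228.] 46.29845428466797 ray circ [ 0.4274 -0.2467] hull (array([ 0.42925662, -0.24670082]), 0.9392448721033433)
world circ [ 0.4284 -0.2466] 0.0339
dot? [466. 444.] 72 [ 0.6219 -0.1249]
w1640.png
```

Request:
servo_tool([
  [[1.6,-1.6,30,0,0,0,50],[0,0,40,0,0,0,50],[0,0,24,0,0,0,50],[0,0,0,0,0,0,50],[0,0,0,0,0,0,50],[0,0,0,0,0,0,8],[0,0,0,0,0,0,8],[0,0,0,0,0,0,8],[0,0,0,0,0,0,8],[0,0,0,0,0,0,8]],
])

```text
time: 17.7
tool_pos: [0.4299, -0.2473, 0.0491]
tool_rot: [0.001, -0.0, 1.0, -0.001]
contact_force: [-0.6, 0.9, 6.5]
gripper_width: 0.167
grasp_force: 58.5
```

Request:
servo_tool([
  [[0,0,-20,0,0,0,8],[0,0,-40,0,0,0,8],[0,0,-40,0,0,0,8],[-18,14,0,0,0,0,8],[-34,27,0,0,0,0,8],[-42,33,0,0,0,0,8],[-42,33,0,0,0,0,8],[-42,33,0,0,0,0,8],[-35,28,0,0,0,0,8],[-18.8,15.2,0,0,0,0,8],[0,0,0,0,0,0,8],[0,0,0,0,0,0,8]],
])

```text
time: 19.2
tool_pos: [0.6598, -0.0638, 0.1468]
tool_rot: [-0.001, 0.0, 1.0, 0.0]
contact_force: [0.1, 0.9, -1.8]
gripper_width: 0.17
grasp_force: 58.5
```

Request:
servo_tool([
  [[0,0,30,0,0,0,8],[0,0,30,0,0,0,8],[0,0,14,0,0,0,8],[0,0,0,0,0,0,8],[0,0,0,0,0,0,8],[0,0,0,0,0,0,8],[0,0,0,0,0,0,8]],
])

```text
time: 20.08
tool_pos: [0.6615, -0.0635, 0.0749]
tool_rot: [0.001, -0.0, 1.0, -0.0]
contact_force: [0.6, 1.1, -1.7]
gripper_width: 0.167
grasp_force: 58.5
```

Request:
servo_tool([
  [[0,-0.6,4,0,0,0,8],[0,0,4,0,0,0,8],[0,0,2,0,0,0,8],[0,0,0,0,0,0,8],[0,0,0,0,0,0,8],[0,0,0,0,0,0,8]],
])

```text
time: 20.82
tool_pos: [0.6609, -0.064, 0.0642]
tool_rot: [0.0, 0.0, 1.0, 0.0]
contact_force: [-3.6, 0.5, 4.5]
gripper_width: 0.166
grasp_force: 58.8
```

Contact is made, so I'll release and check.

Request:
servo_tool([
  [[0,0,0,0,0,0,40],[0,0,0,0,0,0,40],[0,0,0,0,0,0,40],[0,0,-30,0,0,0,50],[0,0,-40,0,0,0,50],[0,0,-10,0,0,0,50],[0,0,0,0,0,0,50],[0,0,0,0,0,0,50]],
])

```text
time: 21.82
tool_pos: [0.6597, -0.0638, 0.1415]
tool_rot: [-0.002, 0.0, 1.0, 0.0]
contact_force: [-0.3, 0.6, 0.6]
gripper_width: 0.584
grasp_force: 0.0
```

```bash
python3 w.py 34 15
```

```text
21.82 [ 0.6597 -0.0638  0.1415] 0.584 [-0.3  0.6  0.6]
pix [328. 238.] 49.59494400024414 ray circ [ 0.6582 -0.0645] hull (array([ 0.66002488, -0.06435517]), 0.955069672148615)
world circ [ 0.6592 -0.0641] 0.0343
dot? [456. 222.] 166 [0.6494 0.0253]
```

Request:
servo_tool([
  [[40,0,0,0,0,0,50],[55,0,0,0,0,0,50],[55,0,0,0,0,0,50],[45,0,0,0,0,0,50],[22,0,0,0,0,0,50],[0,0,0,0,0,0,50],[0,0,0,0,0,0,50],[0,0,0,0,0,0,50],[0,0,0,0,0,0,50]],
])

```text
time: 23.0
tool_pos: [0.4444, -0.064, 0.1437]
tool_rot: [-0.0, -0.0, 1.0, 0.0]
contact_force: [0.1, -0.7, -0.3]
gripper_width: 0.588
grasp_force: 0.0
```

```bash
python3 w.py 27 0
```

```text
23.0 [ 0.4444 -0.064   0.1437] 0.588 [ 0.1 -0.7 -0.3]
pix [330. 227.] 36.421199798583984 ray circ [ 0.4403 -0.0634] hull (array([ 0.4413495 , -0.06328138]), 0.9077285560265237)
world circ [ 0.4407 -0.0634] 0.0271
dot? [483. 477.] 176 [0.676 0.076]
```

Request:
servo_tool([
  [[2.4,1,30,0,0,0,50],[0,0,40,0,0,0,50],[0,0,26,0,0,0,50],[0,0,0,0,0,0,50],[0,0,0,0,0,0,50],[0,0,0,0,0,0,8],[0,0,0,0,0,0,8],[0,0,0,0,0,0,8],[0,0,0,0,0,0,8],[0,0,0,0,0,0,8]],
])

```text
time: 24.3
tool_pos: [0.4425, -0.0633, 0.0491]
tool_rot: [0.001, 0.0, 1.0, -0.0]
contact_force: [-1.8, 0.2, 6.0]
gripper_width: 0.17
grasp_force: 58.5
```

Request:
servo_tool([
  [[0,0,-20,0,0,0,8],[0,0,-40,0,0,0,8],[0,0,-40,0,0,0,8],[-20,9,0,0,0,0,8],[-38,16,0,0,0,0,8],[-46,20,0,0,0,0,8],[-46,20,0,0,0,0,8],[-38,16,0,0,0,0,8],[-20.5,7.8,0,0,0,0,8],[0,0,0,0,0,0,8],[0,0,0,0,0,0,8],[0,0,0,0,0,0,8]],
])

```text
time: 25.8
tool_pos: [0.649, 0.0254, 0.1476]
tool_rot: [-0.0, 0.0, 1.0, -0.0]
contact_force: [0.6, -0.5, -0.6]
gripper_width: 0.169
grasp_force: 58.5
```

Request:
servo_tool([
  [[0,0,30,0,0,0,8],[0,0,30,0,0,0,8],[0,0,14,0,0,0,8],[0,0,0,0,0,0,8],[0,0,0,0,0,0,8],[0,0,0,0,0,0,8],[0,0,0,0,0,0,8]],
])

```text
time: 26.68
tool_pos: [0.6506, 0.0257, 0.0749]
tool_rot: [0.001, 0.0, 1.0, -0.0]
contact_force: [-0.0, 0.1, -1.5]
gripper_width: 0.167
grasp_force: 58.6
```

Request:
servo_tool([
  [[-0.6,0,4,0,0,0,8],[0,0,4,0,0,0,8],[0,0,2,0,0,0,8],[0,0,0,0,0,0,8],[0,0,0,0,0,0,8],[0,0,0,0,0,0,8]],
])

```text
time: 27.42
tool_pos: [0.6506, 0.0258, 0.0642]
tool_rot: [-0.0, 0.0, 1.0, 0.0]
contact_force: [-3.7, 0.1, 5.5]
gripper_width: 0.171
grasp_force: 59.0
```

Request:
servo_tool([
  [[0,0,0,0,0,0,40],[0,0,0,0,0,0,40],[0,0,0,0,0,0,40],[0,0,-30,0,0,0,50],[0,0,-40,0,0,0,50],[0,0,-10,0,0,0,50],[0,0,0,0,0,0,50],[0,0,0,0,0,0,50]],
])

```text
time: 28.42
tool_pos: [0.6494, 0.0258, 0.1416]
tool_rot: [-0.002, 0.0, 1.0, 0.0]
contact_force: [0.1, 0.4, -0.3]
gripper_width: 0.584
grasp_force: 0.0
```

```bash
python3 w.py 27 15;ls -t pics|head -1
```

```text
28.43 [0.6494 0.0258 0.1416] 0.584 [ 0.1  0.4 -0.3]
pix [328. 239.] 39.25079345703125 ray circ [0.6485 0.0255] hull (array([0.64954524, 0.02561338]), 0.9383703070667395)
world circ [0.6487 0.0257] 0.0274
w2842.png
```

Request:
servo_tool([
  [[0,0,-40,0,0,0,50],[40,0,0,0,0,0,50],[50,0,0,0,0,0,50],[50,0,0,0,0,0,50],[40,0,0,0,0,0,50],[0,0,0,0,0,0,50],[0,0,0,0,0,0,50],[0,0,0,0,0,0,50]],
])

```text
time: 29.48
tool_pos: [0.4714, 0.0257, 0.1838]
tool_rot: [-0.0, 0.0, 1.0, 0.0]
contact_force: [-0.0, 0.2, 0.9]
gripper_width: 0.585
grasp_force: 0.0
```

Run:
```python
from h import *; from plant import manip
a=manip.grab_frame("top")["image"][120:230,180:430]; b=manip.grab_frame("scene")["image"][230:440,210:520]
a=cv2.resize(a,(700,308));b=cv2.resize(b,(420,285));o=np.zeros((593,700,3),np.uint8);o[:308]=a;o[308:,:420]=b;cv2.imwrite("pics/fin.png",o)
```

```text
(no output)
```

View pics/fin.png

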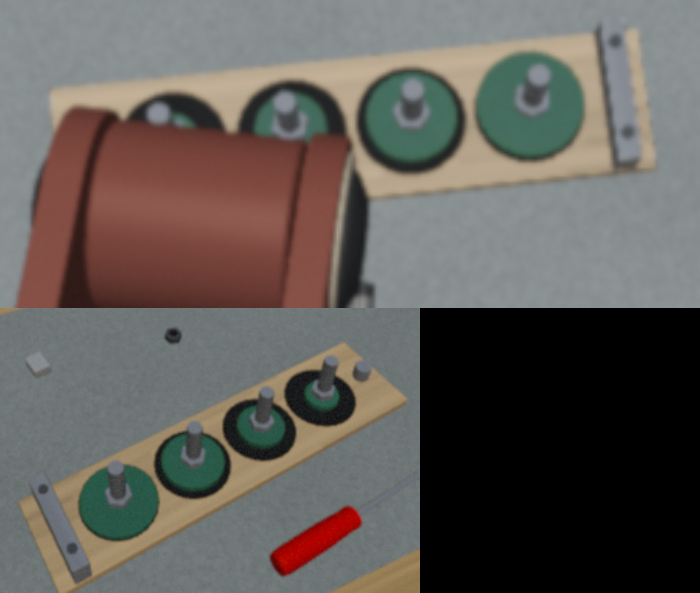

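The picture shows all four feet upright and centred on their pads, from the largest by the bar at (530,105) to the smallest by the peg at (160,110). The arm is clear of everything.

```bash
python3 -c "from plant import manip; print(manip.job_done())"
```

```text
the job is handed in; nothing more can be done
None
```

The job is handed in at about 30 s: all four green feet stand upright on the pads, largest by the bar to smallest by the peg, centred to about 1 mm by my camera measurements, with the gripper released and clear of them; the judge returned no verdict.

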